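Shake out the parts case with the loose ball

ROBOT

A 6-joint arm with a two-finger parallel gripper is mounted at the origin on the work surface. World frame = base frame: x ahead of the robot, y to its left, z up, the work surface at z = 0. Lengths are in m, angles in rad, forces in N, time in s.
With the tool pointing down it reaches from about 0.275 to 0.825 m from the base axis. Payload 4.9 kg.
Tool frame: the origin (TCP) lies at the very end of the fingers, on their centre line; the grasp point (between the pads) lies 19 mm behind it; z points along the fingers, y is the direction in which the jaws open and shut (so a half turn about z gives the same grasp; the last joint's range is limited). The gripper opens to 85 mm and grips with 20 to 120 N. Pads are 22 mm wide; open, the fingers measure 114 mm over their backs; the gripper's body (76 mm by 85 mm) begins 54 mm behind the grasp point. The pads swing forward as they close: fully open they stand 13 mm farther back than shut.
Start: joints at [-1.367, 0.326, -0.193, 1.052, 0, 1.437], TCP at [0.182, -0.519, 0.199] pointing down, gripper open.
Joint ranges: [-2.65, 2.65], [-0.97, 1.79], [-1.3, 1.35], [-1.93, 2.1], [-1.47, 1.37], [-3.14, 3.14]. Speed limits (rad/s): [2.57, 2.57, 3.14, 3.14, 3.14, 3.14].

INTERFACE

Orientations are given as a unit quaternion [w, x, y, z].
In Python, from workcell import ctrl, vision, job gives the robot as it stands.
- The arm moves only by the tool jog_arm, never from a script. Its arguments are lists of equal length, an entry for each row: "dp": the shift along the tool's x, y, z in cm, a list of three; "dr": the turn, a rotation vector about the tool's x, y, z in rad, a list of three; "grip": the finger opening in cm, from 0 to 8.54. A call has 1 to 20 rows; each row is the pose to reach, as a shift and turn from the pose measured when the call began, along the tool's axes at that moment; what a row does not reach only later rows make up. A row lasts 1/8 s, in which the tool goes at most 62.5 mm and 10.7 degrees, less where a joint would pass 70% of its speed; a pose out of reach is approached as far as the arm can. A call with a gripper value outside its range is refused whole. The fingers move at their own pace and stop on an object; "newtons" is the grip in N (left out, the last holds). Time passes only in rows, so rows that repeat a pose let the fingers close. It gives the time, the measured TCP pose, the force and the opening at its end, in the units of the state.
- ctrl.read_state(): the state, without advancing time (a new reading comes with each control period).
- vision.camera(name): name is "scene" or "side" or "wrist"; returns (picture, depth): 400x640x3 uint8, red, green, blue; 400x640 float32, m along the optical axis (not along the pixel's ray), 0 where there is no reading.
- vision.camera_model(name): a dict with "K" (3x3 intrinsics, pixels), "extrinsics" (4x4, takes a point from world to camera coordinates); the wrist camera has in their place "tool_from_camera" (4x4, takes a point from camera to tool coordinates, whose origin is the TCP and whose axes are the flange's). Camera axes: x right, y down, z forward; pixel columns grow to the right and rows downward; lengths in m; the calibration is good to about 2 mm. A picture is of the moment at which its call begins: read the wrist's pose just before it. camera_model takes no time and is no camera call.
- job.finish_job(): hands the job in, once; it reports no verdict.
The state is a dict: "clock": time; "joint_pos": joint angles; "joint_velocities": joint speeds; "joint_efforts": joint torques, N m; "tool_pos": TCP position; "tool_rot": TCP orientation; "force": force on the tool from outside, world axes, zero at the start; "wrist_torque": the same for the moment, N m; "opening": finger opening in m.
Only numpy, scipy, OpenCV 4.12 (cv2) and the standard library are available. Lean on these libraries where they do the work, as an engineer would, in place of code of your own. Each camera call takes 0.05 s, during which the arm holds its last target. There are 200 camera calls.

TASK

In one of the three sealed parts cases on the tray a steel ball has come loose from its packing: lift the cases and give them a good shake to and fro along their length to find the one that rattles (shake that one too, so that the ball runs from end to end and back). Set the quiet ones down again flat on the tray, lid up, without dropping them or disturbing the other things on the desk, and hold the rattling one out to the colleague on the far side of the desk: level, lid up, clear beyond the tray's far edge and about 20 cm above the desk. Finish while still holding it there.

Things in the scene. Friction and masses are not known exactly. Their poses are not given: they have to be found in the camera images.
- case_a: one of three outwardly identical sealed parts cases, grey plastic, 110 (x) x 54 (y) x 48 (z) mm, lid up, blank white label on the lid, black snap latch on the -x end, hinge on the +x end; gripped across its flat long sides (y). It does not open. Origin: centre of the underside; z up through the lid
- case_b: another of the three identical cases, as case_a. Each weighs 275 to 415 g with what is in it, and weight tells nothing; any of the three may be the one with the loose ball. In the other two the load is packed tight and does not move
- case_c: the third of the identical cases, as case_a. In the one with the loose ball, a 32 mm, 135 g steel ball rolls 35 mm either way from the middle along x. A brisk 10 cm stroke along x, or tipping that end down 20 degrees, sends it to the leading (lower) end; held still and level (within 7 degrees) it then stays, its weight turning the case about y by 0.045 N m there
- tray: shallow white plastic tray fixed to the desk, 180 (x) x 420 (y) mm, 4 mm floor, 4 mm walls, rim 16 mm above the desk; origin: centre of the underside on the desk; +x points away from the robot, to its far edge 90 mm from the origin. The cases lie on its floor about 120 mm apart, long side roughly along x.
- tape: bystander: roll of paper tape lying flat, 104 mm across, bore 76 mm, 25 mm high, left (+y) of the tray; origin: centre of the underside
- scraper: bystander: print scraper (spatula), 190 mm long, lying on the desk right (-y) of the tray; origin: middle of the underside, x along the tool
- clip: bystander: small green printed clip, about 75 x 30 x 10 mm, lying beyond the tray's far edge on the left; origin: on the desk by its first arm
- band: bystander: black printed headband piece, a shallow arc about 140 mm long, its length along its own x, 12 mm high, lying beyond the tray's far edge on the right; origin: middle of the arc on the desk
Not all that is in view belongs to the job. Leave any green look-alike of the case_c alone.

How it is judged:
By the outcome, as a careful person would: the job done as asked, in the order asked, and still so for the second after the job is handed in, while the arm keeps its last pose, push and grip.
It also fails if it takes over 64 s, if anything falls off the work surface, if the arm or the gripper's body presses on something with over 40 N, if the wrist force passes 120 N, or if a joint passes its speed limit or range.

## Working session

There is one attempt and no reset: what is moved stays moved. The work goes in short steps, Python scripts to look and compute and a tool call to move; the robot and the scene stay as the last step left them, time stands still between calls to the robot, and variables do not carry over. Pictures are saved under pics/ and viewed, about 8 in all and at most 12, crops included, and the job is handed in when it is done.

Besides the shell and the picture viewer there is one more tool, called after "Emit:" as name(argument=value, ...) on one line, values as JSON. jog_arm: Moves the arm, as the interface text tells. Its arguments: {"type":"object","properties":{"dp":{"type":"array","items":{"type":"array","items":{"type":"number"}}},"dr":{"type":"array","items":{"type":"array","items":{"type":"number"}}},"grip":{"type":"array","items":{"type":"number"}},"newtons":{"type":"number"}},"required":["dp","dr","grip"]}

```bash
mkdir -p pics; ls; cat > h.py <<'E'
import numpy as np, cv2
from workcell import ctrl, vision, job
from scipy.spatial.transform import Rotation as R
def shot(n):
    p,d=vision.camera(n); return p,d
def save(p,f): cv2.imwrite('pics/'+f,cv2.cvtColor(p,cv2.COLOR_RGB2BGR))
def pts(n,d):
    m=vision.camera_model(n);K=np.array(m['K']);E=np.linalg.inv(np.array(m['extrinsics']))
    v,u=np.mgrid[:d.shape[0],:d.shape[1]]
    c=np.stack([(u-K[0,2])/K[0,0]*d,(v-K[1,2])/K[1,1]*d,d,np.ones_like(d)],-1)
    return (c@E.T)[...,:3]
E
python3 - <<'E'
from h import *
s=ctrl.read_state();print({k:np.round(v,3).tolist() for k,v in s.items()})
ims=[]
for n in('scene','side'):
    p,d=shot(n);ims.append(p);np.savez(n+'0.npz',p=p,d=d)
    m=vision.camera_model(n);print(n,np.round(m['K'],1).tolist(),np.round(m['extrinsics'],3).tolist())
    save(p,n+'0.png')
E
```

```text
pics
{'clock': 0.0, 'joint_pos': [-1.367, 0.327, -0.194, 1.052, -0.0, 1.437], 'joint_velocities': [-0.001, 0.001, 0.001, 0.001, -0.0, 0.0], 'joint_efforts': [-0.001, -44.34, 26.244, 0.015, -0.0, 0.0], 'tool_pos': [0.182, -0.518, 0.198], 'tool_rot': [-0.001, 0.986, 0.168, -0.0], 'force': [0.644, -0.049, 0.257], 'wrist_torque': [-0.034, 0.048, -0.032], 'opening': 0.086}
scene [[509.2, 0.0, 319.2], [0.0, 509.2, 195.7], [0.0, 0.0, 1.0]] [[0.592, 0.806, 0.003, -0.316], [0.501, -0.366, -0.784, -0.206], [-0.631, 0.466, -0.62, 1.708], [0.0, 0.0, 0.0, 1.0]]
side [[430.4, 0.0, 325.0], [0.0, 430.4, 202.0], [0.0, 0.0, 1.0]] [[-0.993, -0.118, 0.023, 0.479], [-0.077, 0.476, -0.876, 0.054], [0.092, -0.871, -0.482, 0.995], [0.0, 0.0, 0.0, 1.0]]
```

View pics/scene0.png

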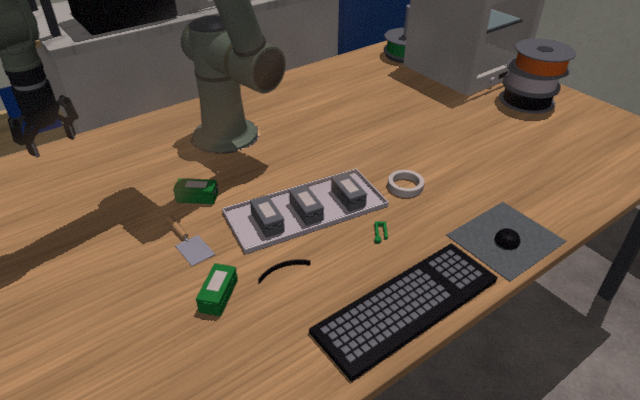

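View pics/side0.png

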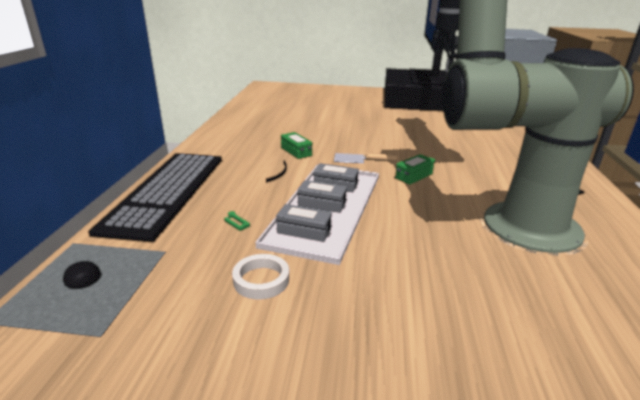

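The scene view shows three grey cases in the tray at about (267,215), (306,205) and (348,192). Green look-alikes are at (196,191) and (217,289), the tape at (406,184), the clip at (381,231), the band at (285,268) and the scraper at (190,245). The side view agrees.

```bash
python3 - <<'E'
from h import *
for n in('scene','side'):
    z=np.load(n+'0.npz');p,d=z['p'],z['d'];P=pts(n,d)
    print(n,'valid',(d>0).mean())
    hsv=cv2.cvtColor(p,cv2.COLOR_RGB2HSV)
    reg=(d>0)&(P[...,0]>.2)&(P[...,0]<.8)&(abs(P[...,1])<.5)
    # cases: top faces, low saturation
    m=reg&(P[...,2]>.042)&(P[...,2]<.075)&(hsv[...,1]<60)
    k,l,st,c=cv2.connectedComponentsWithStats(m.astype(np.uint8))
    for i in range(1,k):
        if st[i,4]<100: continue
        q=P[l==i]; t=q[q[:,2]>np.percentile(q[:,2],60)-.004]
        r=cv2.minAreaRect((t[:,:2]*1000).astype(np.float32))
        print(' case',c[i].round(),st[i,4],'rect',np.round(r[0],1),np.round(r[1],1),round(r[2],1),'z',np.percentile(q[:,2],[50,80,95]).round(4))
    # anything else above desk
    m=reg&(P[...,2]>.007)
    k,l,st,c=cv2.connectedComponentsWithStats(m.astype(np.uint8))
    for i in range(1,k):
        if st[i,4]<40: continue
        q=P[l==i]; r=cv2.minAreaRect((q[:,:2]*1000).astype(np.float32))
        print(' obj',c[i].round(),st[i,4],np.round(r[0]),np.round(r[1]),round(r[2]),'zmax',q[:,2].max().round(3),'x',np.percentile(q[:,0],[1,99]).round(3),'y',np.percentile(q[:,1],[1,99]).round(3))
    # label by ray on plane z=.052
    mm=vision.camera_model(n);K=np.array(mm['K']);E=np.array(mm['extrinsics']);C=-E[:3,:3].T@E[:3,3]
    m=reg&(P[...,2]>.042)&(P[...,2]<.075)&(hsv[...,1]<60)&(hsv[...,2]>150)
    k,l,st,c=cv2.connectedComponentsWithStats(m.astype(np.uint8))
    for i in range(1,k):
        if st[i,4]<25: continue
        v,u=np.nonzero(l==i);w=np.stack([(u-K[0,2])/K[0,0],(v-K[1,2])/K[1,1],np.ones(len(u))],1)@E[:3,:3]
        q=C+w*((.052-C[2])/w[:,2])[:,None]
        r=cv2.minAreaRect((q[:,:2]*1000).astype(np.float32)); print(' label',np.round(r[0],1),np.round(r[1],1),round(r[2],1), 'ctr px',c[i].round(1))
E
```

```text
scene valid 0.99605078125
 case [349. 187.] 562 rect [519.2 112.8] [ 57.5 115.1] 81.4 z [0.0529 0.0548 0.0562]
 case [196. 184.] 139 rect [ 260.6 -222.6] [60.2 34.6] 45.1 z [0.0495 0.0508 0.0524]
 case [306. 200.] 607 rect [495.2 -15.6] [ 55.9 115.1] 79.0 z [0.053  0.0547 0.0563]
 case [267. 211.] 646 rect [ 471.2 -123.5] [ 55.  113.1] 80.4 z [0.0528 0.0545 0.0561]
 case [216. 280.] 262 rect [ 613.5 -341.7] [30.3 64.1] 42.1 z [0.049  0.0505 0.0517]
 obj [26. 19.] 656 [ 212. -484.] [23. 32.] 2 zmax 0.586 x [0.203 0.222] y [-0.5   -0.471]
 obj [252.  46.] 3460 [229.  19.] [184.  57.] 89 zmax 0.511 x [0.201 0.254] y [-0.066  0.103]
 obj [41. 73.] 405 [ 208. -495.] [12. 24.] 57 zmax 0.498 x [0.2   0.218] y [-0.5   -0.485]
 obj [307. 206.] 4121 [482.  -6.] [422. 187.] 80 zmax 0.06 x [0.367 0.599] y [-0.22   0.205]
 obj [406. 182.] 596 [572. 287.] [111. 106.] 56 zmax 0.033 x [0.519 0.621] y [0.233 0.333]
 obj [196. 190.] 973 [ 261. -225.] [118.  62.] 53 zmax 0.055 x [0.215 0.313] y [-0.281 -0.172]
 obj [177. 226.] 209 [ 355. -327.] [105.  19.] 2 zmax 0.025 x [0.306 0.403] y [-0.337 -0.318]
[... 1261 characters left out ...]
j [414. 167.] 797 [ 259. -223.] [119.  57.] 49 zmax 0.051 x [0.206 0.311] y [-0.269 -0.168]
 obj [278. 172.] 76 [ 634. -180.] [131.  28.] 80 zmax 0.014 x [0.62  0.659] y [-0.246 -0.119]
 obj [317. 207.] 4634 [483.  -7.] [426. 181.] 80 zmax 0.055 x [0.375 0.598] y [-0.2    0.211]
 obj [236. 219.] 180 [677.  94.] [34. 79.] 49 zmax 0.012 x [0.642 0.703] y [0.061 0.126]
 obj [260. 275.] 1462 [569. 286.] [103. 103.] 11 zmax 0.028 x [0.518 0.617] y [0.238 0.336]
 label [ 611.2 -331. ] [35.  65.6] 44.7 ctr px [296.5 137.8]
 label [ 473.8 -125.7] [42.7 67.6] 80.0 ctr px [334.8 168.2]
 label [499.7 -17.2] [41.8 70.6] 75.5 ctr px [319.9 186.4]
 label [522.3 108.2] [42.6 68.4] 79.5 ctr px [301.6 212. ]
```

```bash
cat >> h.py <<'E'
def pose(s=None):
    s=s or ctrl.read_state();w,x,y,z=s['tool_rot'];return np.array(s['tool_pos']),R.from_quat([x,y,z,w])
def down(yawdeg): # tool pointing down, tool x at yaw
    a=np.radians(yawdeg);x=np.array([np.cos(a),np.sin(a),0]);z=np.array([0,0,-1.]);return R.from_matrix(np.stack([x,np.cross(z,x),z],1))
def rel(tgt,yaw):
    p,r=pose();dp=r.inv().apply(np.array(tgt)-p)*100;dr=(r.inv()*down(yaw)).as_rotvec();return dp.round(2).tolist(),dr.round(3).tolist()
E
python3 - <<'E'
from h import *
for t in ((.4715,-.122,.2),(.4715,-.122,.1),(.4715,-.122,.012)): print(t,rel(t,170.7))
E
```

```text
(0.4715, -0.122, 0.2) ([40.43, -27.81, -0.1], [-0.0, -0.002, -2.641])
(0.4715, -0.122, 0.1) ([40.43, -27.79, 9.9], [-0.0, -0.002, -2.641])
(0.4715, -0.122, 0.012) ([40.43, -27.78, 18.7], [-0.0, -0.002, -2.641])
```

Emit:
jog_arm(dp=[[2.5,-1.7,0],[5,-3.5,0],[7.5,-5.2,0],[10.1,-7,0],[12.6,-8.7,0],[15.2,-10.4,0],[17.7,-12.2,0],[20.2,-13.9,0],[22.7,-15.6,0],[25.3,-17.4,0],[27.8,-19.1,0],[30.3,-20.9,0],[32.9,-22.6,1.5],[35.4,-24.3,3],[38,-26.1,5],[40.4,-27.8,7],[40.4,-27.8,9],[40.4,-27.8,9],[40.4,-27.8,9]], dr=[[0,0,-0.16],[0,0,-0.33],[0,0,-0.5],[0,0,-0.66],[0,0,-0.83],[0,0,-0.99],[0,0,-1.16],[0,0,-1.32],[0,0,-1.49],[0,0,-1.65],[0,0,-1.82],[0,0,-1.98],[0,0,-2.15],[0,0,-2.31],[0,0,-2.48],[0,0,-2.64],[0,0,-2.64],[0,0,-2.64],[0,0,-2.64]], grip=[8.5,8.5,8.5,8.5,8.5,8.5,8.5,8.5,8.5,8.5,8.5,8.5,8.5,8.5,8.5,8.5,8.5,8.5,8.5], newtons=70)

```text
clock: 2.48
tool_pos: [0.4713, -0.1223, 0.1094]
tool_rot: [-0.0, 0.082, 0.997, 0.001]
force: [-0.1, -1.2, 0.2]
opening: 0.0853
```

```bash
python3 - <<'E'
from h import *
s=ctrl.read_state();print(s['clock'],np.round(s['joint_pos'],2),s['force'],s['wrist_torque'])
print(rel((.4715,-.122,.012),170.7))
p,d=shot('wrist');save(p,'w1.png');T=np.array(vision.camera_model('wrist')['tool_from_camera']);print(T.round(3).tolist(),np.round(vision.camera_model('wrist')['K'],0).tolist())
E
```

```text
2.475 [-0.41  0.3  -0.49  0.79  0.   -0.24] [-0.10863217 -1.17289707  0.22970487] [0.04949713 0.04099367 0.01551235]
([-0.02, 0.02, 9.74], [0.001, -0.0, -0.002])
[[0.0, -0.954, -0.298, 0.077], [1.0, 0.0, 0.0, -0.0], [-0.0, -0.298, 0.954, -0.175], [0.0, 0.0, 0.0, 1.0]] [[321.0, 0.0, 323.0], [0.0, 321.0, 204.0], [0.0, 0.0, 1.0]]
```

View pics/w1.png

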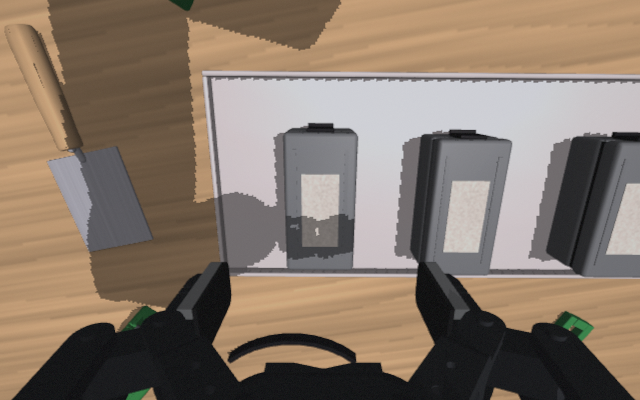

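The wrist view shows the case squarely between the open fingers (columns 284–357, centre 320). Its latch faces the robot.

Emit:
jog_arm(dp=[[0,0,3],[0,0,6],[0,0,8.5],[0,0,9.7],[0,0,9.7],[0,0,9.7],[0,0,9.7],[0,0,9.7],[0,0,9.7],[0,0,9.7]], dr=[[0,0,0],[0,0,0],[0,0,0],[0,0,0],[0,0,0],[0,0,0],[0,0,0],[0,0,0],[0,0,0],[0,0,0]], grip=[8.5,8.5,8.5,8.5,8.5,4.5,4.5,4.5,4.5,4.5], newtons=70)

```text
clock: 3.78
tool_pos: [0.4726, -0.1234, 0.0147]
tool_rot: [0.001, 0.082, 0.997, -0.0]
force: [-3.0, -0.5, 12.1]
opening: 0.0499
```

Emit:
jog_arm(dp=[[0,0,-0.5],[0,0,-2],[0,0,-5],[0,0,-9],[0,0,-13],[0,0,-15],[0,0,-15],[0,0,-15]], dr=[[0,0,0],[0,0,0],[0,0,0],[0,0,0],[0,0,0],[0,0,0],[0,0,0],[0,0,0]], grip=[4.5,4.5,4.5,4.5,4.5,4.5,4.5,4.5])

```text
clock: 4.78
tool_pos: [0.4714, -0.1228, 0.1639]
tool_rot: [0.001, 0.082, 0.997, -0.0]
force: [0.5, -0.6, -4.2]
opening: 0.0495
```

```bash
cat >> h.py <<'E'
def status(k=3):
    f=[];t=[]
    for i in range(k):
        s=ctrl.read_state();p,r=pose(s);f.append(s['force']);t.append(r.inv().apply(s['wrist_torque']))
        if i<k-1: vision.camera('side')
    print('t',round(s['clock'],2),'p',p.round(4),'euler',r.as_euler('ZYX',True).round(2),'open',round(float(s['opening']),4))
    print('F',np.mean(f,0).round(2),'tau_tool',np.mean(t,0).round(4),'sd',np.std(t,0).round(4))
E
python3 - <<'E'
from h import *
status(4)
p,d=shot('wrist');save(p,'w2.png')
E
```

```text
t 4.92 p [ 0.4712 -0.1228  0.1635] euler [ 1.7057e+02  2.0000e-02 -1.8000e+02] open 0.0497
F [ 0.17  0.   -4.14] tau_tool [-0.0074  0.0142 -0.0199] sd [0.0087 0.0105 0.0146]
```

View pics/w2.png

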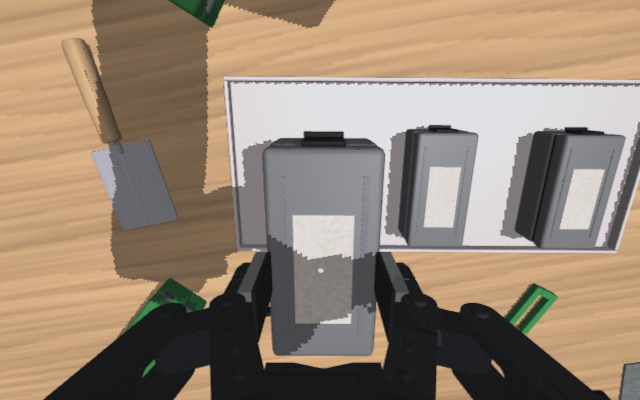

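The case sits straight between the pads, level. Now I shake it, reading the torque at each end.

Emit:
jog_arm(dp=[[5,0,0],[0,0,0],[-5,0,0],[0,0,0],[5,0,0],[0,0,0],[-5,0,0],[-5,0,0],[-5,0,0],[-5,0,0],[-5,0,0]], dr=[[0,0,0],[0,0,0],[0,0,0],[0,0,0],[0,0,0],[0,0,0],[0,0,0],[0,0,0],[0,0,0],[0,0,0],[0,0,0]], grip=[4.5,4.5,4.5,4.5,4.5,4.5,4.5,4.5,4.5,4.5,4.5])

```text
clock: 6.35
tool_pos: [0.5199, -0.1309, 0.1637]
tool_rot: [0.0, 0.082, 0.997, -0.0]
force: [-0.1, 0.3, -3.5]
opening: 0.0494
```

```bash
python3 -c "
from h import *
status(6)"
```

```text
t 6.6 p [ 0.5206 -0.1311  0.1638] euler [ 1.7056e+02  5.0000e-02 -1.7999e+02] open 0.0501
F [-0.02  0.1  -3.57] tau_tool [-0.0033  0.0484  0.0072] sd [0.0231 0.022  0.0236]
```

Emit:
jog_arm(dp=[[5,0,0],[10,0,0],[10,0,0],[10,0,0],[10,0,0],[10,0,0]], dr=[[0,0,0],[0,0,0],[0,0,0],[0,0,0],[0,0,0],[0,0,0]], grip=[4.5,4.5,4.5,4.5,4.5,4.5])

```text
clock: 7.35
tool_pos: [0.4228, -0.1149, 0.1638]
tool_rot: [0.001, 0.082, 0.997, -0.0]
force: [-0.3, -0.6, -3.3]
opening: 0.05
```

```bash
python3 -c "
from h import *
status(6)
print(rel((.4715,-.1225,.05),170.57),rel((.4715,-.1225,.0147),170.57))"
```

```text
t 7.6 p [ 0.4221 -0.1147  0.1636] euler [ 1.7057e+02  4.0000e-02 -1.7999e+02] open 0.0497
F [-0.13  0.16 -4.01] tau_tool [ 0.0047 -0.0543  0.005 ] sd [0.0353 0.0138 0.0432]
([-5.0, 0.04, 11.36], [-0.0, 0.001, -0.0]) ([-4.99, 0.04, 14.89], [-0.0, 0.001, -0.0])
```

The torque about tool y swung from +0.048 to −0.054 N m. The text predicts ±0.045 with this sign. I'll confirm it with another stroke each way.

Emit:
jog_arm(dp=[[-5,0,0],[-10,0,0],[-10,0,0],[-10,0,0],[-10,0,0],[-10,0,0]], dr=[[0,0,0],[0,0,0],[0,0,0],[0,0,0],[0,0,0],[0,0,0]], grip=[4.5,4.5,4.5,4.5,4.5,4.5])

```text
clock: 8.35
tool_pos: [0.52, -0.1309, 0.1639]
tool_rot: [0.0, 0.082, 0.997, -0.0]
force: [-0.2, -0.1, -3.7]
opening: 0.0493
```

```bash
python3 -c "
from h import *
status(8)"
```

```text
t 8.7 p [ 0.5206 -0.1311  0.1638] euler [ 1.7057e+02  5.0000e-02 -1.7999e+02] open 0.0493
F [ 0.04  0.29 -3.98] tau_tool [0.0058 0.0272 0.0019] sd [0.0198 0.034  0.0349]
```

Emit:
jog_arm(dp=[[5,0,0],[10,0,0],[10,0,0],[10,0,0],[10,0,0],[10,0,0]], dr=[[0,0,0],[0,0,0],[0,0,0],[0,0,0],[0,0,0],[0,0,0]], grip=[4.5,4.5,4.5,4.5,4.5,4.5])

```text
clock: 9.45
tool_pos: [0.4229, -0.115, 0.1637]
tool_rot: [0.001, 0.082, 0.997, -0.0]
force: [-0.1, 0.2, -3.4]
opening: 0.0496
```

```bash
python3 -c "
from h import *
status(8)"
```

```text
t 9.8 p [ 0.4221 -0.1147  0.1636] euler [ 1.7057e+02  4.0000e-02 -1.7999e+02] open 0.0499
F [ 0.1   0.02 -4.11] tau_tool [-0.0035 -0.0485 -0.0175] sd [0.0251 0.0314 0.0206]
```

Emit:
jog_arm(dp=[[-0.5,0,0],[-1,0,0],[-2,0,0],[-3,0,0],[-4,0,0],[-5,0,0],[-6,0,0],[-7,0,0],[-8,0,0],[-9,0,0],[-9.5,0,0],[-10,0,0],[-10,0,0],[-10,0,0]], dr=[[0,0,0],[0,0,0],[0,0,0],[0,0,0],[0,0,0],[0,0,0],[0,0,0],[0,0,0],[0,0,0],[0,0,0],[0,0,0],[0,0,0],[0,0,0],[0,0,0]], grip=[4.5,4.5,4.5,4.5,4.5,4.5,4.5,4.5,4.5,4.5,4.5,4.5,4.5,4.5])

```text
clock: 11.55
tool_pos: [0.5204, -0.131, 0.1637]
tool_rot: [0.0, 0.082, 0.997, -0.0]
force: [-0.1, -0.4, -3.8]
opening: 0.0499
```

```bash
python3 -c "
from h import *
status(8)
print(rel((.69,-.045,.205),170.57))"
```

```text
t 11.9 p [ 0.5207 -0.131   0.1638] euler [ 1.7057e+02  5.0000e-02 -1.7999e+02] open 0.0495
F [-0.39 -0.04 -3.72] tau_tool [-0.0138 -0.0653 -0.0021] sd [0.0236 0.023  0.0354]
([-15.3, 11.26, -4.11], [-0.0, 0.001, -0.0])
```

The case is confirmed as the rattler. After the second pair of strokes the torque was +0.027 and −0.049, and a slow return of the same length left it at −0.065, so it isn't an effect of arm position. The other two cases are still on the tray untouched, so I'll carry this one out.

Emit:
jog_arm(dp=[[-0.5,0.4,-0.3],[-1.5,1.1,-0.6],[-3,2.2,-1],[-4.5,3.3,-1.5],[-6,4.4,-2],[-7.5,5.5,-2.5],[-9,6.6,-3],[-10.5,7.7,-3.4],[-12,8.8,-3.8],[-13.5,9.9,-4],[-14.5,10.7,-4.1],[-15,11.1,-4.1],[-15.3,11.3,-4.1],[-15.3,11.3,-4.1],[-15.3,11.3,-4.1],[-15.3,11.3,-4.1]], dr=[[0,0,0],[0,0,0],[0,0,0],[0,0,0],[0,0,0],[0,0,0],[0,0,0],[0,0,0],[0,0,0],[0,0,0],[0,0,0],[0,0,0],[0,0,0],[0,0,0],[0,0,0],[0,0,0]], grip=[4.5,4.5,4.5,4.5,4.5,4.5,4.5,4.5,4.5,4.5,4.5,4.5,4.5,4.5,4.5,4.5])

```text
clock: 13.9
tool_pos: [0.6899, -0.0449, 0.205]
tool_rot: [0.0, 0.082, 0.997, -0.0]
force: [-0.6, 0.6, -3.8]
opening: 0.0493
```

```bash
python3 - <<'E'
from h import *
status(4)
p,d=shot('side');save(p,'s2.png');P=pts('side',d);hsv=cv2.cvtColor(p,cv2.COLOR_RGB2HSV)
# label on the held lid and remaining cases
m=(hsv[...,1]<60)&(P[...,2]>.17)&(P[...,2]<.26)&(P[...,0]>.55)&(P[...,0]<.8)&(abs(P[...,1]+.03)<.06)
q=P[m];print('held z/x/y pct',np.percentile(q,[2,50,98],axis=0).round(3).tolist())
E
```

```text
t 14.05 p [ 0.69   -0.0448  0.205 ] euler [ 1.7055e+02  5.0000e-02 -1.7999e+02] open 0.0494
F [ 0.07  0.13 -3.53] tau_tool [-0.0144 -0.0481  0.0271] sd [0.0121 0.0494 0.011 ]
held z/x/y pct [[0.632, -0.07, 0.197], [0.684, -0.021, 0.227], [0.742, -0.009, 0.257]]
```

View pics/s2.png

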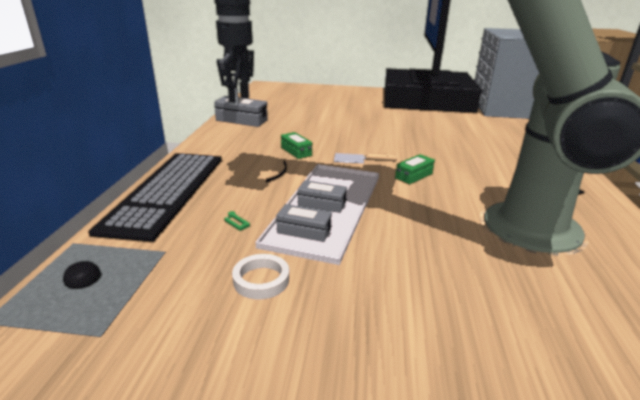

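The side view shows the case held at (241,110), beyond the tray. The two quiet cases at (322,195) and (304,222) and the bystanders haven't moved. I'll check the tilt from the depth image, then hand in if it's level.

```bash
python3 - <<'E'
from h import *
p,d=shot('side');P=pts('side',d)
m=(abs(P[...,0]-.69)<.09)&(abs(P[...,1]+.02)<.06)&(P[...,2]>.17)&(P[...,2]<.24)&(d>0)
q=P[m];xs=np.arange(.645,.74,.01);lo=[];X=[]
for x in xs:
    z=q[abs(q[:,0]-x)<.005,2]
    if len(z)>5: X.append(x);lo.append(z.min())
print('bottom edge z',np.round(lo,3),'tilt deg',np.degrees(np.polyfit(X,lo,1)[0]).round(2))
t=abs(np.degrees(np.polyfit(X,lo,1)[0]))
status(2)
if t<5: print(job.finish_job())
E
```

```text
bottom edge z [0.194 0.195 0.194 0.195 0.194 0.195 0.196 0.196 0.197 0.196] tilt deg 1.39
t 14.2 p [ 0.6901 -0.0447  0.205 ] euler [ 1.7056e+02  5.0000e-02 -1.7999e+02] open 0.0494
F [-0.38 -0.27 -3.77] tau_tool [ 0.002  -0.0398 -0.0049] sd [0.0189 0.0136 0.0348]
the job is handed in; nothing more can be done
None
```

The first case I lifted, the rightmost one on the tray, was the one with the loose ball. The arm is holding it out beyond the tray's far edge, and I handed the job in at 14.2 s.

- **Finding it:** I shook it to and fro along its length. The torque about its y axis flipped with each brisk stroke: +0.048 and −0.054 N m, then +0.027 and −0.049 N m. A slow move of the same length left it unchanged at about −0.065 N m, so the ball was causing it and not the arm's position. The +0.027 reading was weaker than the expected 0.045, but within the sensor noise.
- **The other two cases:** I did not lift or shake them, because the ball had already turned up. They are still where they were on the tray.
- **Last checks:** The case is lid up and tilted about 1.4° by the depth image (the tool itself reads level). Its underside is about 19.5 cm above the desk, and its near end is about 6.5 cm beyond the tray's far edge. The tape, clip, band, scraper and green look-alikes looked undisturbed in the last side view.
- **Disagreement:** The gripper reads 49–50 mm across a case listed as 54 mm wide, but the grip held without slipping.

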